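Draw the fume nozzle out with the pull hook until its button clicks

TASK

The fume extractor's nozzle was left pushed back and unlatched, and it is still hot from the torch, so keep the gripper off the extractor: take the pull hook from its wooden rest, let its bent end down behind the red bow on the nozzle and gently draw the nozzle out towards the soldering block until the brass button pops up through the next hole of the tube. Stop pulling as soon as you feel it lock, for a hard tug would damage the button. Then unhook and lay the hook back in its rest as it was, leaving the other things on the bench where they are.

Things in the scene. Friction and masses are not known exactly. Their poses are not given: they have to be found in the camera images.
- hook_grip (a point): pull hook, about 100 g: middle of the dark wooden handle, a bar 150 mm long (x -83 to +67), 16 wide (y), 18 high (z); pinch it across y from above. x runs along the handle to the hook end. A 16 mm brass ferrule, then a 7 mm steel rod go on along x and bend straight down (-z) into a shank at x = 200 mm, whose tip ends 48 mm below the axis. It starts level in its rest, bent end down
- hook_tip (a point): centre of the rounded tip of the hook's bent end (7 mm round bar), which curls in slightly: 195 mm ahead of hook_grip along its x and 45 mm below it
- rest_seat (a point): the hook's fixed wooden rest: the place where hook_grip lies when the hook is in the rest (it may lie 10 mm fore or aft), 75 mm above the bench; x is where the handle points. The rear fork, 62 mm behind it, carries the handle on a notch floor 24 mm wide, 66 mm above the bench. Between the two forks nothing rises above the 12 mm thick, 75 mm wide base board
- extractor: fixed fume extractor: white filter unit, and a square aluminium tube 44 mm wide that points level along this frame's -x, its top face 162 mm above the bench. The tube is clamped in the unit's collar at a length that differs each time. Two 14 mm holes in its top face, 120 mm apart; the one nearer the mouth is the next hole. Origin on the bench below the tube's axis, 360 mm before the unit
- bow (a point): middle of the crown of the red bow, an upright loop of 7 mm bar across the top of the grey cone nozzle, which slides with its inner tube; axes as extractor. Crown 40 mm long along y, centre 222 mm above the bench, legs 60 mm apart. Within 60 mm behind it (+x) nothing stands higher than 180 mm; in front the cone widens to its mouth 65 mm before the bow, rim top at 198 mm
- button (a joint): how far (m) the sprung brass button (10 mm) on the inner tube has risen: 0 held down out of sight inside the tube, 0.009 popped up through a hole. From the start it is some 40 to 110 mm short of the next hole; how much is not given. The nozzle slides stiffly along the extractor's -x (5 to 7 N), stays where it is left, and stops dead once the button has popped
- solder_block: white honeycomb soldering block, 100 x 100 x 22 mm, origin at the middle of its underside, standing in front of the nozzle
- bangle: copper bangle, 66 mm across and 12 mm high, lying on the soldering block; origin at the middle of its underside
- flux_jar: white jar with a blue band and a white cap, 52 mm in diameter, 75 mm high, origin at the middle of its underside
- wire_spool: copper spool, 68 mm in diameter, 40 mm high, origin at the middle of its underside
- tin: round steel tin, 64 mm in diameter, 45 mm high, origin at the middle of its underside
- rest_fork (a point): front fork of the hook's rest, 110 mm ahead of rest_seat: middle of the notch floor, 16 mm wide and 71.5 mm above the bench, which carries the steel rod. Both forks are 14 mm thick along x, with cheeks that flare outwards and rise 25 mm above the floor

How it is judged:
By the outcome, as a careful person would: the job done as asked, in the order asked, and still so for the second after the job is handed in, with the robot touching nothing.
It also fails if it takes over 46 s, if anything falls off the work surface, if the arm or the gripper's body presses on something with over 40 N, if the wrist force passes 120 N, or if a joint passes its speed limit or range.

ROBOT

A 6-joint arm with a two-finger parallel gripper is mounted at the origin on the work surface. World frame = base frame: x ahead of the robot, y to its left, z up, the work surface at z = 0. Lengths are in m, angles in rad, forces in N, time in s.
With the tool pointing down it reaches from about 0.3 to 0.95 m from the base axis. Payload 3.1 kg.
Tool frame: the origin (TCP) lies midway between the tips of the shut fingers; the grasp point (between the pads) lies bot.hold_point_z behind it (bot.hold_point_z is the distance from the TCP to the grasp point, in m); z points along the fingers, y is the line along which they close (so a half turn about z gives the same grasp; the last joint's range is limited). The gripper opens to 85 mm and grips with 20 to 120 N. Pads are 22 mm wide; open, the fingers measure 114 mm over their backs; the gripper's body (76 mm by 85 mm) begins 54 mm behind the grasp point. The pads swing forward as they close: fully open they stand 13 mm farther back than shut.
Start: joints at [-1.408, 0.308, 1.634, -0, 1.2, -0.07], TCP at [0.144, -0.608, 0.231] pointing down, gripper open.
Joint ranges: [-3.06, 3.06], [-0.79, 1.96], [0.05, 2.63], [-1.19, 4.34], [0.05, 2.64], [-2.94, 2.94]. Speed limits (rad/s): [2.79, 2.79, 3.14, 3.14, 3.14, 3.14].

INTERFACE

Orientations are given as a 3x3 rotation matrix whose columns are the frame's x, y, z axes.
In Python, from bench import bot, viewer gives the robot as it stands.
- The arm moves only by the tool arm_command, never from a script. Its argument "deltas" is a list of rows, each a list of 5 numbers: the shift along the world's x, y, z in units of 200 mm (1.0 is 200 mm), then the turn about the world's z in units of 30 degrees (1.0 is 30 degrees), then the gripper's target within -1 to 1 (shut at 1, half-way at 0, fully open at -1). A call has 1 to 20 rows; each row shifts and turns the commanded pose from where the row before left it; what a row does not reach is not made up. A row lasts 1/12 s, in which the tool goes at most 41.7 mm and 7.16 degrees, less where a joint would pass 70% of its speed; a pose out of reach is approached as far as the arm can. A call with a number of a shift or a turn outside -1 to 1 is refused whole. A call with a gripper value outside its range is refused whole. The fingers move at their own pace and stop on an object; "newtons" is the grip in N (left out, the last holds). Time passes only in rows, so rows that do not move let the fingers close. It gives the time, the measured TCP pose, the force, the opening and the grip force at its end, in the units of the state.
- bot.get_obs(): the state, without advancing time (a new reading comes with each control period).
- viewer.snapshot(name): name is "side" or "top"; returns a dict with "image" (420x560x3 uint8, red, green, blue), "depth" (420x560 float32, m along the optical axis (not along the pixel's ray), 0 where there is no reading), "fx", "fy", "cx", "cy" (pixels), "world_from_camera" (4x4, takes a point from camera to world coordinates). Camera axes: x right, y down, z forward; pixel columns grow to the right and rows downward; lengths in m; the calibration is good to about 2 mm. A picture is of the moment at which its call begins.
- bot.sign_off(): hands the job in; it is judged then, once.
The state is a dict: "t": time; "joints": joint angles; "joint_velocities": joint speeds; "tau": joint torques, N m; "tool_pos": TCP position; "tool_rot": TCP orientation; "ft_force": force on the tool from outside, world axes, zero at the start; "wrist_torque": the same for the moment, N m; "width": opening from 0.0 (shut) to 1.0 (fully open); "gripper_force": force on a finger pad.
Only numpy, scipy, OpenCV 4.12 (cv2) and the standard library are available. Lean on these libraries where they do the work, as an engineer would, in place of code of your own. Each camera call takes 0.05 s, during which the arm holds its last target. There are 200 camera calls.

## Working session

There is one attempt and no reset: what is moved stays moved. The work goes in short steps, Python scripts to look and compute and a tool call to move; the robot and the scene stay as the last step left them, time stands still between calls to the robot, and variables do not carry over. Pictures are saved under pics/ and viewed, at most 10 in all, crops included, and the job is handed in when it is done.

Besides the shell and the picture viewer there is one more tool, called after "Call:" by a JSON object that holds its "api" and its "payload". arm_command: Moves the arm, as the interface text tells. Its arguments: {"type":"object","properties":{"deltas":{"type":"array","items":{"type":"array","items":{"type":"number"}}},"newtons":{"type":"number"}},"required":["deltas"]}

```bash
mkdir -p pics
cat > h.py <<'E'
import numpy as np, cv2
from bench import bot, viewer
def snap(n,f=None):
    s=viewer.snapshot(n)
    if f: cv2.imwrite('pics/'+f,cv2.cvtColor(s['image'],cv2.COLOR_RGB2BGR))
    return s
def cloud(s):
    v,u=np.mgrid[0:420,0:560]; d=s['depth']
    P=np.stack([(u-s['cx'])/s['fx']*d,(v-s['cy'])/s['fy']*d,d],-1)
    T=s['world_from_camera']; W=P@T[:3,:3].T+T[:3,3]; W[d==0]=np.nan
    return W
def ray(s,u,v,z):
    T=s['world_from_camera']; r=T[:3,:3]@np.array([(u-s['cx'])/s['fx'],(v-s['cy'])/s['fy'],1]); o=T[:3,3]
    return o+r*(z-o[2])/r[2]
E
python3 - <<'E'
from h import *
for n in('top','side'):
    s=snap(n,n+'0.png'); print(n,s['fx'],s['world_from_camera'].round(3).tolist())
o=bot.get_obs(); print(o, bot.hold_point_z)
E
```

```text
top 477.41555947622055 [[0.007, -0.993, 0.12, 0.431], [-1.0, -0.008, -0.006, 0.127], [0.007, -0.12, -0.993, 1.305], [0.0, 0.0, 0.0, 1.0]]
side 396.160687256889 [[0.997, -0.038, 0.069, 0.503], [-0.078, -0.6, 0.796, -0.656], [0.011, -0.799, -0.602, 0.748], [0.0, 0.0, 0.0, 1.0]]
{'t': 0.1, 'joints': array([-1.40768523e+00,  3.08966653e-01,  1.63504590e+00,  2.28684599e-05,
        1.19967765e+00, -6.96851674e-02]), 'joint_velocities': array([-3.40481361e-04, -1.41663622e-05, -4.20723898e-03, -1.07650843e-03,
       -1.57434630e-03, -5.30407562e-04]), 'tau': array([-5.93666300e-04, -4.16408443e+01, -2.77644235e+01, -1.04994742e-04,
        4.00786332e-03, -7.72833658e-06]), 'tool_pos': array([ 0.14405661, -0.60741732,  0.23013792]), 'tool_rot': array([[ 9.73027049e-01,  2.30690832e-01, -3.19589110e-04],
       [ 2.30690993e-01, -9.73024855e-01,  2.07316515e-03],
       [ 1.67292047e-04, -2.09097210e-03, -9.99997800e-01]]), 'ft_force': array([0.52408332, 0.3231104 , 0.31841068]), 'wrist_torque': array([ 0.05402996, -0.02335955, -0.00453002]), 'gripper_force': 0.0, 'width': 1.0022781570242199} 0.0187
```

View pics/top0.png

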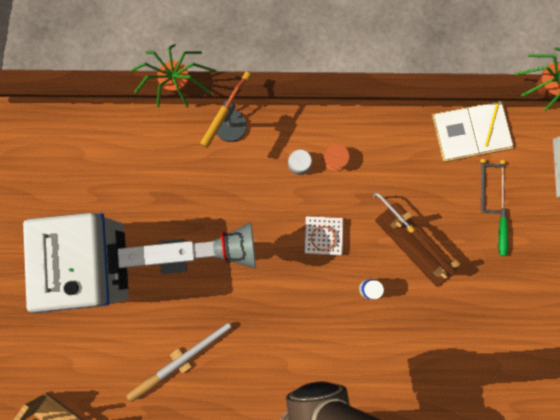

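View pics/side0.png

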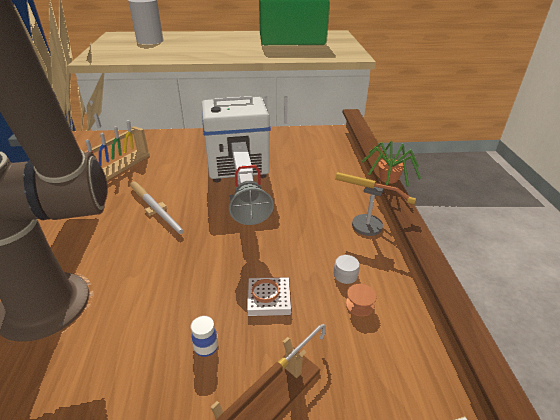

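The top view shows the extractor on the left, with the tube along world −y and the red bow near (225,246). The block is at (324,236). The hook lies from its handle end (455,265) to the bent end (377,195). The side view agrees.

Run:
```python
from h import *
s=snap('top'); W=cloud(s); im=s['image']
a=cv2.resize(im[180:295,360:480],(480,460),interpolation=cv2.INTER_CUBIC)
b=cv2.resize(im[205:285,100:270],(680,320),interpolation=cv2.INTER_CUBIC)
c=np.zeros((460+0,1,3),np.uint8)
cv2.imwrite('pics/rest.png',a[:,:,::-1]); 
hsv=cv2.cvtColor(im,cv2.COLOR_RGB2HSV)
# bow: red with z>0.2
Z=W[...,2]
m=((hsv[...,0]<8)|(hsv[...,0]>172))&(hsv[...,1]>150)&(hsv[...,2]>80); m[:, :200]=0; m[:,270:]=0; m[:200]=0;m[290:]=0
P=W[m]; v,u=np.nonzero(m); print('bow px',len(u),u.min(),u.max(),v.min(),v.max(),'z',np.nanpercentile(P[:,2],[5,50,95]))
k=P[:,2]>0.215; print('crown',P[k].mean(0),P[k].min(0),P[k].max(0),k.sum())
# tube top plane
t=(abs(Z-0.162)<0.005); t[:,:110]=0;t[:,200:]=0;t[:230]=0;t[290:]=0
P=W[t]; print('tube',len(P),P[:,2].mean()); 
q=P[:,:2]; r=cv2.minAreaRect(q.astype(np.float32)*1000); print(r)
vx=cv2.fitLine(q.astype(np.float32),cv2.DIST_HUBER,0,.01,.01).ravel(); print(vx,np.degrees(np.arctan2(vx[1],vx[0])))
# rest region z slices
g=np.zeros_like(t); g[180:290,365:475]=1
for lo,hi in((.07,.081),(.081,.088),(.088,.1)):
    P=W[g&(Z>lo)&(Z<hi)]; l=cv2.fitLine(P[:,:2].astype(np.float32),cv2.DIST_HUBER,0,.001,.01).ravel()
    d=P[:,:2]@l[:2]; i,j=d.argmin(),d.argmax(); print(lo,len(P),l,np.degrees(np.arctan2(l[1],l[0])),P[i],P[j])
```

```text
bow px 83 220 225 232 260 z [0.15065887 0.22279789 0.22710265]
crown [0.493634   0.2331781  0.22322791] [0.46665339 0.22800604 0.21560139] [0.51892664 0.23878637 0.22857677] 63
tube 1348 0.16100214932772242
((475.9501037597656, 413.5186462402344), (95.68911743164062, 228.15029907226562), 20.476707458496094)
[ 0.1304682  -0.9914525   0.47404623  0.40173155] -82.50335
0.07 500 [ 0.74276406  0.6695533   0.56111556 -0.22615573] 42.032597 [ 0.43195767 -0.34146852  0.07933015] [ 0.63849509 -0.14982566  0.0731247 ]
0.081 301 [ 0.7342712  0.6788562  0.4760971 -0.3020991] 42.754326 [ 0.42938995 -0.33515339  0.08222713] [ 0.62654943 -0.16057855  0.08219729]
0.088 64 [ 0.7962115   0.6050184   0.5433729  -0.25290748] 37.230167 [ 0.42426393 -0.31732772  0.08855854] [ 0.59127407 -0.22595728  0.0955718 ]
```

View pics/rest.png

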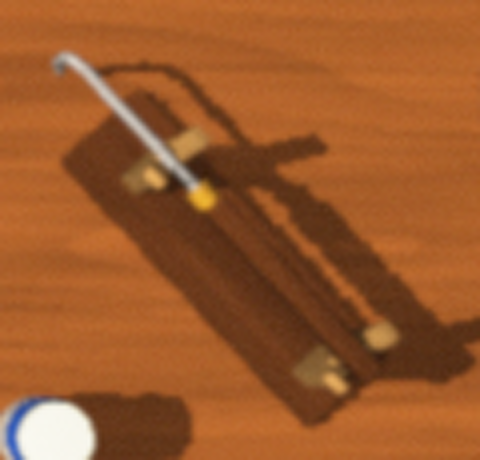

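The crop (4×, offset 360,180) shows the bent end near full-image pixel (375,195), the ferrule near (411,229), the front fork near (401,220) and the rear fork near (448,269).

Run:
```python
from h import *
s=snap('top'); im=s['image']; hsv=cv2.cvtColor(im,cv2.COLOR_RGB2HSV)
g=np.zeros((420,560),bool); g[188:235,370:418]=1
y=g&(hsv[...,0]>18)&(hsv[...,0]<32)&(hsv[...,1]>180)&(hsv[...,2]>150); y[:222]=0
v,u=np.nonzero(y); print(len(u),u.mean(),v.mean()); F=ray(s,u.mean(),v.mean(),.082); print('ferrule',F)
r=g&(hsv[...,1]<90)&(hsv[...,2]>95); v,u=np.nonzero(r)
R=np.array([ray(s,a,b,.0785) for a,b in zip(u,v)]); print(len(u),u.min(),v.min(),u.max(),v.max())
d=(R[:,:2]-F[:2]); dist=np.hypot(*d.T); k=(dist<.112)
l=cv2.fitLine(R[k][:,:2].astype(np.float32),cv2.DIST_HUBER,0,.001,.01).ravel(); print(l,np.degrees(np.arctan2(l[1],l[0])),k.sum(),dist.max())
h=l[:2]*np.sign(l[0]); Fp=l[2:]+h*((F[:2]-l[2:])@h); print('ferr on line',Fp,'grip',Fp-75e-3*h,'tip',Fp+.12*h)
# handle via height
W=cloud(s);Z=W[...,2]; g2=np.zeros_like(g);g2[220:280,405:465]=1
n=np.array([-h[1],h[0]])
for lo,hi in((.07,.09),):
  P=W[g2&(Z>lo)&(Z<hi)]; a=(P[:,:2]-Fp)@h; b=(P[:,:2]-Fp)@n
  for x in np.arange(-.17,0.01,.02):
    q=(a>x)&(a<x+.02); print(round(x,3),q.sum(),(b[q].mean()*1e3).round(1) if q.any() else '',np.round(Z[g2&(Z>lo)&(Z<hi)][q].mean(),4) if q.any() else '')
# tube axis: edges -> cols-wise midpoint of top-face
t=(abs(Z-0.162)<0.006); t[:,:110]=0;t[:,215:]=0;t[:230]=0;t[290:]=0
for c in range(120,200,6):
    v=np.nonzero(t[:,c])[0]
    if len(v): print(c,v.min(),v.max(),ray(s,c,(v.min()+v.max())/2,.162)[:2].round(4),len(v))
```

```text
21 410.3333333333333 229.0
ferrule [ 0.54633969 -0.23467161  0.082     ]
162 373 193 409 226
[ 0.7360611   0.67691517  0.591948   -0.19553716] 42.60305 134 0.12908951772569272
ferr on line [ 0.54773927 -0.23619349] grip [ 0.49253469 -0.28696213] tip [ 0.6360666  -0.15496367]
-0.17 18 1.8 0.0813
-0.15 121 -1.6 0.0813
-0.13 56 1.3 0.081
-0.11 60 1.2 0.0811
-0.09 56 0.9 0.0821
-0.07 55 1.4 0.0815
-0.05 57 0.6 0.0816
-0.03 55 0.8 0.0819
-0.01 48 0.3 0.0799
120 249 266 [0.4655 0.4836] 18
126 248 266 [0.4668 0.4694] 19
132 247 265 [0.4693 0.4552] 13
138 247 264 [0.4706 0.441 ] 18
144 246 264 [0.4718 0.4268] 19
150 246 263 [0.4731 0.4126] 18
156 245 263 [0.4744 0.3983] 17
162 244 262 [0.4769 0.3841] 19
168 244 261 [0.4782 0.3699] 18
174 243 261 [0.4795 0.3556] 18
180 243 260 [0.4808 0.3413] 14
186 242 259 [0.4833 0.3271] 17
192 244 259 [0.481  0.3127] 15
198 243 256 [0.4859 0.2985] 7
```

Run:
```python
from h import *
im=cv2.imread('pics/top0.png')[205:290,100:270]
cv2.imwrite('pics/ext.png',cv2.resize(im,None,fx=4.5,fy=4.5,interpolation=cv2.INTER_CUBIC))
```

```text
(no output)
```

View pics/ext.png

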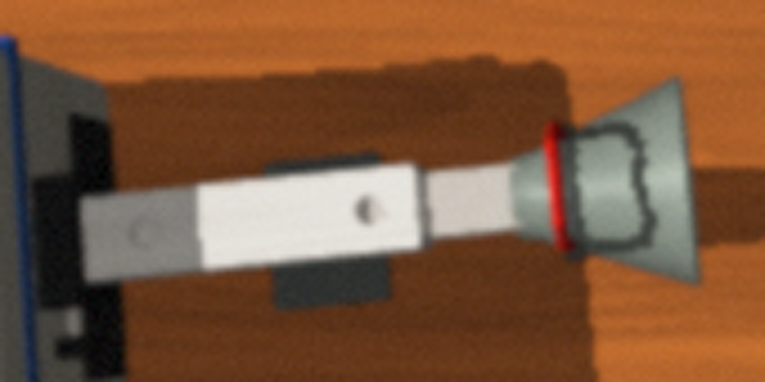

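The tube axis points along −83.5° and the bow crown is at about (0.494, 0.233). The grip point is at about (0.492, −0.286) with yaw 42.3°. Next I move above the grip.

Call:
{"api": "arm_command", "payload": {"deltas": [[0.124,0.115,-0.03,0.069,-1],[0.124,0.115,-0.03,0.069,-1],[0.124,0.115,-0.03,0.069,-1],[0.124,0.115,-0.03,0.069,-1],[0.124,0.115,-0.03,0.069,-1],[0.124,0.115,-0.03,0.069,-1],[0.124,0.115,-0.03,0.069,-1],[0.124,0.115,-0.03,0.069,-1],[0.124,0.115,-0.03,0.069,-1],[0.124,0.115,-0.03,0.069,-1],[0.124,0.115,-0.03,0.069,-1],[0.124,0.115,-0.03,0.069,-1],[0.124,0.115,-0.03,0.069,-1],[0.124,0.115,-0.03,0.069,-1],[0,0,0,0,-1]]}}

```text
t: 1.45
tool_pos: [0.4943, -0.2817, 0.146]
tool_rot: [[0.736, 0.677, 0.001], [0.677, -0.736, 0.003], [0.002, -0.002, -1.0]]
ft_force: [-1.0, -0.8, 0.4]
width: 0.999
gripper_force: 0.0
```

Call:
{"api": "arm_command", "payload": {"deltas": [[0,0,-0.08,0,-1],[0,0,-0.08,0,-1],[0,0,-0.08,0,-1],[0,0,0,0,-1]]}}

```text
t: 1.78
tool_pos: [0.4885, -0.2846, 0.0959]
tool_rot: [[0.739, 0.673, -0.006], [0.673, -0.739, 0.004], [-0.002, -0.007, -1.0]]
ft_force: [-0.7, 1.1, -0.3]
width: 1.001
gripper_force: 0.0
```

Run:
```python
from h import *
s=snap('side'); cv2.imwrite('pics/g1.png',cv2.resize(s['image'][300:420,180:360],None,fx=4,fy=4,interpolation=cv2.INTER_CUBIC)[:,:,::-1])
print(bot.get_obs()['tool_pos'])
```

```text
[ 0.48941484 -0.28526998  0.0973627 ]
```

View pics/g1.png

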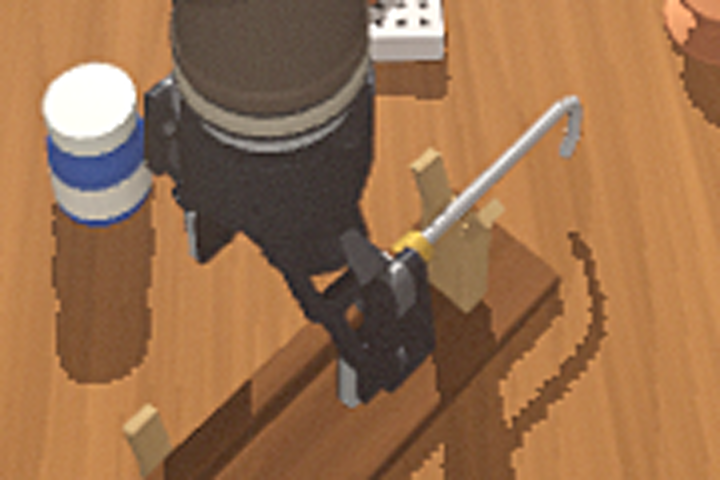

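The fingers straddle the dark handle, at crop (350,390) and (405,285), behind the ferrule at (412,245). I descend and close.

Call:
{"api": "arm_command", "payload": {"deltas": [[0,0,-0.07,0,-1],[0,0,-0.07,0,-1],[0,0,-0.06,0,-1],[0,0,0,0,-1],[0,0,0,0,1],[0,0,0,0,1],[0,0,0,0,1],[0,0,0,0,1],[0,0,0,0,1],[0,0,0,0,1],[0,0,0,0,1],[0,0,0,0,1]], "newtons": 90}}

```text
t: 2.83
tool_pos: [0.492, -0.2866, 0.0602]
tool_rot: [[0.739, 0.673, 0.001], [0.673, -0.739, -0.001], [0.0, 0.001, -1.0]]
ft_force: [-0.8, -0.0, 4.7]
width: 0.166
gripper_force: 88.3
```

Call:
{"api": "arm_command", "payload": {"deltas": [[0,0,0.05,0,1],[0,0,0.1,0,1],[0,0,0.15,0,1],[0,0,0.16,0,1],[0,0,0.16,0,1],[0,0,0.16,0,1],[0,0,0.16,0,1],[0,0,0.11,0,1],[0,0,0.05,0,1],[0,0,0,0,1],[0,0,0,0,1]]}}

```text
t: 3.75
tool_pos: [0.4909, -0.2858, 0.2786]
tool_rot: [[0.739, 0.673, -0.001], [0.673, -0.739, 0.0], [-0.0, -0.001, -1.0]]
ft_force: [0.3, 0.8, -0.4]
width: 0.167
gripper_force: 87.9
```

Call:
{"api": "arm_command", "payload": {"deltas": [[0.008,0.05,0,0.1,1],[0.008,0.08,0,0.13,1],[0.008,0.09,0,0.14,1],[0.008,0.09,0,0.14,1],[0.008,0.09,0,0.14,1],[0.008,0.09,0,0.14,1],[0.008,0.09,0,0.14,1],[0.008,0.09,0,0.14,1],[0.008,0.09,0,0.14,1],[0.008,0.09,0,0.14,1],[0.008,0.08,0,0.14,1],[0.008,0.07,0,0.14,1],[0.008,0.04,0,0.14,1],[0.006,0.01,0,0.037,1],[0,0,0,0,1],[0,0,0,0,1]]}}

```text
t: 5.08
tool_pos: [0.5125, -0.0762, 0.2776]
tool_rot: [[-0.112, 0.994, -0.003], [0.994, 0.112, 0.0], [0.001, -0.003, -1.0]]
ft_force: [0.1, -0.7, -0.8]
width: 0.167
gripper_force: 87.7
```

Run:
```python
from h import *
a=snap('top'); b=snap('side')
A=cv2.resize(a['image'][190:290,190:390],None,fx=3.6,fy=3.6,interpolation=cv2.INTER_CUBIC)
B=cv2.resize(b['image'][140:310,150:390],None,fx=3,fy=3,interpolation=cv2.INTER_CUBIC)
cv2.imwrite('pics/h1.png',cv2.cvtColor(cv2.resize(np.vstack([cv2.resize(A,(720,360)),cv2.resize(B,(720,510))]),(496,600)),cv2.COLOR_RGB2BGR))
o=bot.get_obs(); print(o['tool_pos'],np.degrees(np.arctan2(o['tool_rot'][1,0],o['tool_rot'][0,0])))
W=cloud(a); hs=cv2.cvtColor(a['image'],cv2.COLOR_RGB2HSV)
yl=(hs[...,0]>18)&(hs[...,0]<32)&(hs[...,1]>150)&(hs[...,2]>120)&(W[...,2]>.25)&(W[...,2]<.32)
print('ferrule',yl.sum(),np.median(W[yl],0))
# rod: points z .24..0.31, x in range near grip, y ahead of ferrule
m=(W[...,2]>.27)&(W[...,2]<.32)&(abs(W[...,0]-o['tool_pos'][0]+.01)<.04)&(W[...,1]>o['tool_pos'][1]+.09)
P=W[m]; i=P[:,1].argsort(); P=P[i]; print(len(P)); 
for k in range(0,len(P),max(1,len(P)//10)): print(P[k].round(4))
print(P[-5:].round(4)); l=np.polyfit(P[:,1],P[:,2],1); print('slope z',l, 'xy',np.polyfit(P[:,1],P[:,0],1))
```

```text
[ 0.51288938 -0.07669236  0.27838783] 96.43680392280635
ferrule 28 [ 0.50548343 -0.00200627  0.29875089]
174
[0.5016 0.0142 0.2925]
[0.5035 0.025  0.2941]
[0.5031 0.0361 0.2991]
[0.4991 0.0484 0.2946]
[0.4992 0.0588 0.2916]
[0.4969 0.0695 0.293 ]
[0.4946 0.0802 0.2943]
[0.4967 0.0908 0.2944]
[0.4942 0.1015 0.2981]
[0.4905 0.114  0.2875]
[0.4893 0.1246 0.271 ]
[[0.4949 0.1225 0.2849]
 [0.4893 0.1246 0.271 ]
 [0.4909 0.1246 0.28  ]
 [0.493  0.1246 0.2814]
 [0.4951 0.1246 0.2811]]
slope z [-0.04844891  0.29629248] xy [-0.11055984  0.50586436]
```

View pics/h1.png

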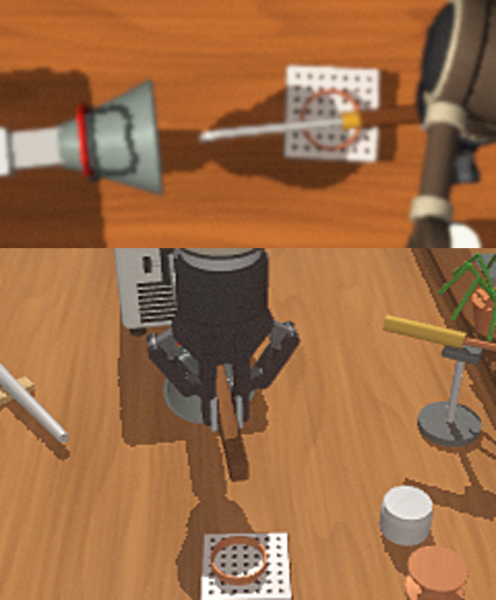

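The hook is level in the gripper and aligned with the tube axis. In the top crop the tip is at (205,135) and the bow at (83,140), with the ferrule at the expected offset. Next I go over the bow and lower.

Call:
{"api": "arm_command", "payload": {"deltas": [[0,0.06,0,0,1],[0,0.12,0,0,1],[0,0.15,0,0,1],[0,0.15,0,0,1],[0,0.12,0,0,1],[0,0.075,0,0,1],[0,0,0,0,1],[0,0,0,0,1],[0,0,-0.04,0,1],[0,0,-0.06,0,1],[0,0,-0.06,0,1],[0,0,-0.06,0,1],[0,0,-0.04,0,1],[0,0,-0.025,0,1],[0,0,0,0,1],[0,0,0,0,1]]}}

```text
t: 6.52
tool_pos: [0.5132, 0.0587, 0.2218]
tool_rot: [[-0.113, 0.994, -0.001], [0.994, 0.113, -0.0], [0.0, -0.001, -1.0]]
ft_force: [0.7, 0.6, -1.4]
width: 0.164
gripper_force: 87.8
```

Run:
```python
from h import *
a=snap('top'); b=snap('side')
A=cv2.resize(a['image'][205:285,100:300],(760,304),interpolation=cv2.INTER_CUBIC)
B=cv2.resize(b['image'][130:240,190:340],(400,293),interpolation=cv2.INTER_CUBIC)
C=np.zeros((597,760,3),np.uint8); C[:304]=A; C[304:,:400]=B
cv2.imwrite('pics/h2.png',C[:,:,::-1])
W=cloud(a); hs=cv2.cvtColor(a['image'],cv2.COLOR_RGB2HSV)
m=((hs[...,0]<8)|(hs[...,0]>172))&(hs[...,1]>150)&(hs[...,2]>80)&(W[...,2]>.215)&(W[...,2]<.232)&(abs(W[...,0]-.494)<.05)&(W[...,1]>.1)
print('crown',W[m].mean(0),m.sum()); np.save('c.npy',W[m])
```

```text
crown [0.49366863 0.2332421  0.22281889] 48
```

View pics/h2.png

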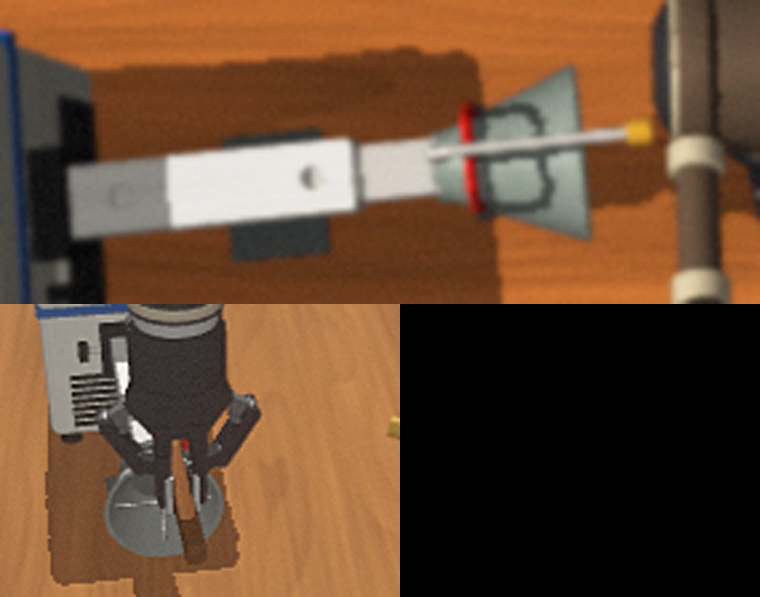

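The hook passes over the red bow at crop (470,150), and its bent end is behind it at (435,155). There is no contact force. I start a gentle pull.

Call:
{"api": "arm_command", "payload": {"deltas": [[0.0014,-0.0124,0,0,1],[0.0014,-0.0124,0,0,1],[0.0014,-0.0124,0,0,1],[0.0014,-0.0124,0,0,1],[0.0014,-0.0124,0,0,1],[0.0014,-0.0124,0,0,1],[0.0014,-0.0124,0,0,1],[0.0014,-0.0124,0,0,1],[0.0014,-0.0124,0,0,1],[0.0014,-0.0124,0,0,1]]}}

```text
t: 7.45
tool_pos: [0.5157, 0.0357, 0.2218]
tool_rot: [[-0.113, 0.994, -0.001], [0.994, 0.113, 0.004], [0.004, -0.001, -1.0]]
ft_force: [1.1, 6.2, -1.9]
width: 0.166
gripper_force: 87.7
```

Call:
{"api": "arm_command", "payload": {"deltas": [[0.0014,-0.0124,0,0,1],[0.0014,-0.0124,0,0,1],[0.0014,-0.0124,0,0,1],[0.0014,-0.0124,0,0,1],[0.0014,-0.0124,0,0,1],[0.0014,-0.0124,0,0,1],[0.0014,-0.0124,0,0,1],[0.0014,-0.0124,0,0,1],[0.0014,-0.0124,0,0,1],[0.0014,-0.0124,0,0,1]]}}

```text
t: 8.28
tool_pos: [0.5184, 0.0111, 0.2218]
tool_rot: [[-0.113, 0.994, -0.001], [0.994, 0.113, 0.004], [0.004, -0.001, -1.0]]
ft_force: [-1.4, 5.4, -2.7]
width: 0.17
gripper_force: 87.7
```

```bash
cat > b.py <<'E'
from h import *
a=snap('top'); W=cloud(a); hs=cv2.cvtColor(a['image'],cv2.COLOR_RGB2HSV)
m=((hs[...,0]<8)|(hs[...,0]>172))&(hs[...,1]>150)&(hs[...,2]>80)&(W[...,2]>.215)&(W[...,2]<.232)&(abs(W[...,0]-.494)<.06)&(W[...,1]>.05)
P=W[m]; o=bot.get_obs()
print('crown',P.mean(0).round(4),m.sum(),'travel',((P.mean(0)-np.load('c.npy').mean(0))[:2]@[.113,-.9936]).round(4),'tcp',o['tool_pos'].round(4),'ft',o['ft_force'].round(2))
# gold pixels near next hole (top px 182,251)
h=a['image'][246:257,177:188].astype(int); print('hole R-B max',(h[...,0]-h[...,2]).max(), 'z max',np.nanmax(W[246:257,177:188,2]).round(4))
E
python3 b.py
```

```text
crown [0.4938 0.2026 0.2223] 53 travel 0.0305 tcp [0.5185 0.0103 0.2218] ft [-0.41  2.76 -1.61]
hole R-B max 16 z max 0.1658
```

Call:
{"api": "arm_command", "payload": {"deltas": [[0.0011,-0.0099,0,0,1],[0.0011,-0.0099,0,0,1],[0.0011,-0.0099,0,0,1],[0.0006,-0.005,0,0,1],[0.0006,-0.005,0,0,1]]}}

```text
t: 8.75
tool_pos: [0.5193, 0.0027, 0.2219]
tool_rot: [[-0.113, 0.994, -0.001], [0.994, 0.113, 0.003], [0.003, -0.001, -1.0]]
ft_force: [-1.2, 5.0, -0.4]
width: 0.169
gripper_force: 87.7
```

Call:
{"api": "arm_command", "payload": {"deltas": [[0.0006,-0.005,0,0,1],[0.0006,-0.005,0,0,1],[0.0006,-0.005,0,0,1]]}}

```text
t: 9.0
tool_pos: [0.5197, -0.0002, 0.2219]
tool_rot: [[-0.113, 0.994, -0.001], [0.994, 0.113, 0.003], [0.003, -0.001, -1.0]]
ft_force: [-0.9, 5.0, -1.3]
width: 0.17
gripper_force: 87.7
```

Call:
{"api": "arm_command", "payload": {"deltas": [[0.0006,-0.005,0,0,1],[0.0006,-0.005,0,0,1],[0.0006,-0.005,0,0,1]]}}

```text
t: 9.25
tool_pos: [0.52, -0.0032, 0.2218]
tool_rot: [[-0.113, 0.994, -0.002], [0.994, 0.113, 0.003], [0.003, -0.001, -1.0]]
ft_force: [-0.3, 6.7, -2.4]
width: 0.167
gripper_force: 87.7
```

Call:
{"api": "arm_command", "payload": {"deltas": [[0.0006,-0.005,0,0,1],[0.0006,-0.005,0,0,1],[0.0006,-0.005,0,0,1]]}}

```text
t: 9.5
tool_pos: [0.5203, -0.0062, 0.2218]
tool_rot: [[-0.113, 0.994, -0.002], [0.994, 0.113, 0.003], [0.003, -0.001, -1.0]]
ft_force: [-0.5, 5.8, -0.5]
width: 0.164
gripper_force: 87.7
```

Call:
{"api": "arm_command", "payload": {"deltas": [[0.0006,-0.005,0,0,1],[0.0006,-0.005,0,0,1],[0.0006,-0.005,0,0,1]]}}

```text
t: 9.75
tool_pos: [0.5207, -0.0092, 0.2218]
tool_rot: [[-0.113, 0.994, -0.002], [0.994, 0.113, 0.003], [0.003, -0.001, -1.0]]
ft_force: [-0.7, 6.7, -1.2]
width: 0.168
gripper_force: 87.7
```

Call:
{"api": "arm_command", "payload": {"deltas": [[0.0006,-0.005,0,0,1],[0.0006,-0.005,0,0,1],[0.0006,-0.005,0,0,1]]}}

```text
t: 10.0
tool_pos: [0.521, -0.0122, 0.2218]
tool_rot: [[-0.113, 0.994, -0.002], [0.994, 0.113, 0.003], [0.003, -0.001, -1.0]]
ft_force: [-1.7, 5.4, -1.8]
width: 0.168
gripper_force: 87.7
```

Call:
{"api": "arm_command", "payload": {"deltas": [[0.0006,-0.005,0,0,1],[0.0006,-0.005,0,0,1],[0.0006,-0.005,0,0,1]]}}

```text
t: 10.25
tool_pos: [0.5213, -0.0152, 0.2218]
tool_rot: [[-0.113, 0.994, -0.002], [0.994, 0.113, 0.003], [0.003, -0.001, -1.0]]
ft_force: [-1.0, 5.6, -1.3]
width: 0.172
gripper_force: 87.7
```

Call:
{"api": "arm_command", "payload": {"deltas": [[0.0006,-0.005,0,0,1],[0.0006,-0.005,0,0,1],[0.0006,-0.005,0,0,1]]}}

```text
t: 10.5
tool_pos: [0.5217, -0.0182, 0.2218]
tool_rot: [[-0.113, 0.994, -0.002], [0.994, 0.113, 0.003], [0.003, -0.001, -1.0]]
ft_force: [-0.7, 6.1, -2.0]
width: 0.166
gripper_force: 87.7
```

Call:
{"api": "arm_command", "payload": {"deltas": [[0.0006,-0.005,0,0,1],[0.0006,-0.005,0,0,1],[0.0006,-0.005,0,0,1]]}}

```text
t: 10.75
tool_pos: [0.522, -0.0212, 0.2218]
tool_rot: [[-0.114, 0.994, -0.002], [0.994, 0.114, 0.003], [0.003, -0.001, -1.0]]
ft_force: [-1.9, 5.6, -1.0]
width: 0.17
gripper_force: 87.7
```

Call:
{"api": "arm_command", "payload": {"deltas": [[0.0006,-0.005,0,0,1],[0.0006,-0.005,0,0,1],[0.0006,-0.005,0,0,1]]}}

```text
t: 11.0
tool_pos: [0.5223, -0.0242, 0.2218]
tool_rot: [[-0.114, 0.994, -0.002], [0.994, 0.114, 0.003], [0.003, -0.002, -1.0]]
ft_force: [-0.2, 5.4, -1.4]
width: 0.168
gripper_force: 87.7
```

Call:
{"api": "arm_command", "payload": {"deltas": [[0.0006,-0.005,0,0,1],[0.0006,-0.005,0,0,1],[0.0006,-0.005,0,0,1]]}}

```text
t: 11.25
tool_pos: [0.5227, -0.0272, 0.2217]
tool_rot: [[-0.114, 0.994, -0.002], [0.994, 0.114, 0.003], [0.003, -0.002, -1.0]]
ft_force: [-1.9, 6.1, -1.3]
width: 0.168
gripper_force: 87.7
```

Call:
{"api": "arm_command", "payload": {"deltas": [[0.0006,-0.005,0,0,1],[0.0006,-0.005,0,0,1],[0.0006,-0.005,0,0,1]]}}

```text
t: 11.5
tool_pos: [0.523, -0.0302, 0.2217]
tool_rot: [[-0.114, 0.994, -0.002], [0.994, 0.114, 0.003], [0.003, -0.002, -1.0]]
ft_force: [-0.9, 6.0, -0.6]
width: 0.167
gripper_force: 87.7
```

```bash
python3 b.py
```

```text
crown [0.4996 0.1617 0.2228] 53 travel 0.0717 tcp [ 0.5231 -0.0305  0.2218] ft [-0.72  4.92 -1.96]
hole R-B max 29 z max 0.1652
```

Call:
{"api": "arm_command", "payload": {"deltas": [[0.0006,-0.005,0,0,1],[0.0006,-0.005,0,0,1],[0.0006,-0.005,0,0,1]]}}

```text
t: 11.8
tool_pos: [0.5238, -0.0344, 0.222]
tool_rot: [[-0.114, 0.993, -0.001], [0.993, 0.114, 0.0], [0.001, -0.001, -1.0]]
ft_force: [-0.6, 1.3, -0.5]
width: 0.166
gripper_force: 87.8
```

The force dropped, so the button may have popped. I look before pulling further.

```bash
python3 b.py
python3 - <<'E'
from h import *
a=snap('top'); A=cv2.resize(a['image'][225:275,150:260],(770,350),interpolation=cv2.INTER_CUBIC)
cv2.imwrite('pics/p1.png',A[:,:,::-1])
E
```

```text
crown [0.5006 0.1574 0.2229] 53 travel 0.0761 tcp [ 0.5242 -0.0353  0.2222] ft [-0.62  1.52 -1.31]
hole R-B max 128 z max 0.1653
```

View pics/p1.png

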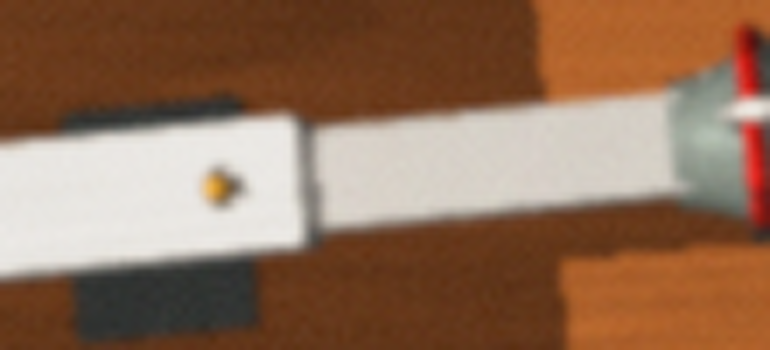

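A brass button is visible in the next hole at crop (215,187). I check its height before unhooking.

Run:
```python
from h import *
for n in('top','side'):
    a=snap(n); W=cloud(a); im=a['image'].astype(int); 
    m=(im[...,0]-im[...,2]>70)&(abs(W[...,1]-.337)<.03)&(abs(W[...,0]-.482)<.02)&(W[...,2]>.14)&(W[...,2]<.19)
    print(n,m.sum(),W[m].round(4).tolist())
    T=np.linalg.inv(a['world_from_camera'])
    for z in(.162,.171):
        p=T[:3]@[.4812,.3375,z,1]; print(z,a['fx']*p[0]/p[2]+a['cx'],a['fy']*p[1]/p[2]+a['cy'])
    if m.any(): v,u=np.nonzero(m); print(u.mean(),v.mean())
a=snap('top'); print(cloud(a)[247:256,177:186,2].round(3)); print(a['image'][247:256,177:186,0]-0, a['image'][247:256,177:186,2])
```

```text
top 12 [[0.4841, 0.3405, 0.1669], [0.4843, 0.3386, 0.1644], [0.4818, 0.343, 0.166], [0.4819, 0.3411, 0.1634], [0.4818, 0.3382, 0.1664], [0.4818, 0.3359, 0.166], [0.4795, 0.3432, 0.1644], [0.4795, 0.3409, 0.1639], [0.4794, 0.3378, 0.1679], [0.4797, 0.337, 0.1596], [0.4771, 0.3408, 0.1641], [0.4774, 0.3396, 0.1578]]
0.162 181.61662449892756 251.33479687781727
0.171 180.92236339175344 251.16128058974712
180.5 251.5
side 0 []
0.162 244.5702316886701 165.21418719119646
0.171 244.43005614622746 162.4983902245516
[[0.161 0.159 0.162 0.16  0.16  0.162 0.162 0.155 0.158]
 [0.16  0.16  0.159 0.159 0.164 0.16  0.16  0.162 0.164]
 [0.157 0.161 0.164 0.157 0.157 0.155 0.16  0.163 0.161]
 [0.159 0.163 0.162 0.164 0.165 0.166 0.153 0.161 0.16 ]
 [0.159 0.163 0.165 0.166 0.166 0.166 0.154 0.154 0.16 ]
 [0.163 0.158 0.167 0.167 0.159 0.162 0.157 0.154 0.159]
 [0.161 0.163 0.159 0.164 0.161 0.156 0.157 0.158 0.16 ]
 [0.16  0.159 0.166 0.157 0.163 0.158 0.16  0.159 0.163]
 [0.158 0.163 0.162 0.159 0.158   nan 0.161 0.161 0.158]]
[[234 234 234 232 229 230 234 234 235]
 [233 233 228 214 206 212 227 232 233]
 [233 230 212 182 170 191 210 222 231]
 [232 226 213 198 174 153 159 187 225]
 [231 228 230 227 194 142 124 160 214]
 [232 230 232 225 184 143 141 168 206]
 [233 230 223 195 161 151 185 212 223]
 [232 231 223 201 176 182 213 229 233]
 [234 234 232 227 224 225 231 233 235]] [[227 229 228 223 222 222 228 227 228]
 [226 227 218 202 194 200 216 225 227]
 [227 219 194 149 140 171 196 211 224]
 [225 209 159  97  80 106 137 174 215]
 [225 201 134  73  48  56  90 147 200]
 [226 205 141  75  46  65 109 154 195]
 [226 216 174 116  83 109 166 199 213]
 [226 222 205 176 151 164 199 218 225]
 [227 227 224 217 212 212 223 227 228]]
```

Call:
{"api": "arm_command", "payload": {"deltas": [[0.0006,-0.005,0,0,1],[0,0,0,0,1]]}}

```text
t: 12.22
tool_pos: [0.5244, -0.0359, 0.2224]
tool_rot: [[-0.113, 0.994, 0.0], [0.994, 0.113, 0.0], [0.0, 0.0, -1.0]]
ft_force: [0.1, 1.5, -0.1]
width: 0.167
gripper_force: 87.8
```

```bash
python3 b.py; python3 b.py
```

```text
crown [0.4995 0.1555 0.2226] 52 travel 0.0779 tcp [ 0.5244 -0.0358  0.2223] ft [-0.58  0.6  -0.41]
hole R-B max 153 z max 0.1665
crown [0.4995 0.1555 0.2223] 50 travel 0.0779 tcp [ 0.5244 -0.0358  0.2223] ft [-0.97  0.63 -1.64]
hole R-B max 157 z max 0.1683
```

Call:
{"api": "arm_command", "payload": {"deltas": [[0.0006,-0.005,0,0,1],[0,0,0,0,1]]}}

```text
t: 12.48
tool_pos: [0.5243, -0.0362, 0.2222]
tool_rot: [[-0.113, 0.994, -0.0], [0.994, 0.113, 0.001], [0.001, -0.0, -1.0]]
ft_force: [-0.5, 3.6, -1.3]
width: 0.166
gripper_force: 87.8
```

Call:
{"api": "arm_command", "payload": {"deltas": [[0.0006,-0.005,0,0,1],[0,0,0,0,1]]}}

```text
t: 12.65
tool_pos: [0.5245, -0.0373, 0.2222]
tool_rot: [[-0.114, 0.994, -0.0], [0.994, 0.114, 0.001], [0.001, -0.0, -1.0]]
ft_force: [-0.5, 4.7, -1.0]
width: 0.167
gripper_force: 87.8
```

```bash
python3 b.py; python3 b.py; python3 b.py
```

```text
crown [0.5015 0.1544 0.2227] 53 travel 0.0792 tcp [ 0.5245 -0.0373  0.2222] ft [ 0.19  4.33 -1.07]
hole R-B max 169 z max 0.1676
crown [0.5001 0.1544 0.222 ] 52 travel 0.0791 tcp [ 0.5245 -0.0373  0.2222] ft [-1.2   2.92 -1.21]
hole R-B max 167 z max 0.1664
crown [0.4999 0.1542 0.2228] 53 travel 0.0793 tcp [ 0.5245 -0.0374  0.2222] ft [-0.45  3.88 -1.26]
hole R-B max 168 z max 0.1705
```

Call:
{"api": "arm_command", "payload": {"deltas": [[0.0006,-0.005,0,0,1],[0,0,0,0,1]]}}

```text
t: 12.97
tool_pos: [0.5247, -0.0387, 0.2223]
tool_rot: [[-0.114, 0.994, -0.0], [0.994, 0.114, 0.0], [0.0, -0.0, -1.0]]
ft_force: [0.0, 3.7, -0.9]
width: 0.166
gripper_force: 87.8
```

```bash
cat >> b.py <<'E'
w=a['image'][244:259,174:190].astype(float); q=np.clip(w[...,0]-w[...,2]-40,0,None); vv,uu=np.mgrid[244:259,174:190]
dk=np.clip(200-w[...,2],0,None)
print('brass',q.sum().round(),(q*uu).sum()/q.sum(),(q*vv).sum()/q.sum(),'dark',(dk*uu).sum()/dk.sum(),(dk*vv).sum()/dk.sum())
E
python3 b.py; python3 b.py
```

```text
crown [0.5001 0.1529 0.2226] 56 travel 0.0805 tcp [ 0.5247 -0.0387  0.2223] ft [-0.58  2.95 -0.77]
hole R-B max 162 z max 0.1669
brass 920.0 181.48478260869564 251.2173913043478 dark 181.73826783670356 251.31972529568867
crown [0.5001 0.1529 0.2228] 54 travel 0.0805 tcp [ 0.5246 -0.0387  0.2222] ft [ 0.59  3.77 -0.68]
hole R-B max 160 z max 0.1671
brass 929.0 181.4908503767492 251.22927879440257 dark 181.74971687429218 251.31408078520195
```

Call:
{"api": "arm_command", "payload": {"deltas": [[0.0006,-0.005,0,0,1],[0,0,0,0,1]]}}

```text
t: 13.23
tool_pos: [0.5248, -0.0398, 0.2223]
tool_rot: [[-0.114, 0.994, -0.0], [0.994, 0.114, -0.0], [-0.0, -0.0, -1.0]]
ft_force: [0.0, 3.0, -1.6]
width: 0.169
gripper_force: 87.8
```

```bash
python3 b.py; python3 b.py
```

```text
crown [0.5004 0.1518 0.2228] 53 travel 0.0817 tcp [ 0.5248 -0.0398  0.2223] ft [-1.05  3.31 -1.32]
hole R-B max 167 z max 0.1676
brass 931.0 181.87647690655209 251.23415682062299 dark 181.8940905602456 251.34842670759784
crown [0.5009 0.1519 0.2227] 54 travel 0.0817 tcp [ 0.5248 -0.0398  0.2223] ft [ 0.41  3.77 -0.65]
hole R-B max 167 z max 0.1684
brass 930.0 181.86451612903227 251.24086021505377 dark 181.88699690402476 251.3378482972136
```

Call:
{"api": "arm_command", "payload": {"deltas": [[0.0006,-0.005,0,0,1],[0,0,0,0,1]]}}

```text
t: 13.5
tool_pos: [0.5248, -0.0404, 0.2222]
tool_rot: [[-0.113, 0.994, -0.0], [0.994, 0.113, 0.001], [0.001, -0.0, -1.0]]
ft_force: [-0.6, 5.7, -2.0]
width: 0.166
gripper_force: 87.8
```

```bash
python3 b.py; python3 b.py
```

```text
crown [0.5013 0.1514 0.2229] 52 travel 0.0822 tcp [ 0.5248 -0.0404  0.2222] ft [-0.12  4.11 -1.18]
hole R-B max 164 z max 0.1674
brass 911.0 182.0647639956092 251.24149286498354 dark 181.95709828393134 251.25663026521062
crown [0.5004 0.1514 0.2223] 53 travel 0.082 tcp [ 0.5248 -0.0404  0.2222] ft [-0.27  5.71 -0.92]
hole R-B max 160 z max 0.1712
brass 910.0 182.0813186813187 251.23186813186814 dark 181.95426356589147 251.2593023255814
```

Call:
{"api": "arm_command", "payload": {"deltas": [[0.0006,-0.005,0,0,1],[0,0,0,0,1]]}}

```text
t: 13.77
tool_pos: [0.5247, -0.0407, 0.222]
tool_rot: [[-0.113, 0.994, -0.001], [0.994, 0.113, 0.002], [0.002, -0.001, -1.0]]
ft_force: [-0.3, 7.7, -1.3]
width: 0.167
gripper_force: 87.7
```

```bash
python3 b.py; python3 b.py
```

```text
crown [0.5012 0.1511 0.2229] 52 travel 0.0825 tcp [ 0.5247 -0.0407  0.222 ] ft [-0.25  6.95 -1.65]
hole R-B max 167 z max 0.167
brass 897.0 182.16833890746935 251.2051282051282 dark 182.0077519379845 251.2562015503876
crown [0.5005 0.1512 0.2226] 52 travel 0.0823 tcp [ 0.5247 -0.0407  0.222 ] ft [-1.1   6.58 -1.77]
hole R-B max 166 z max 0.1668
brass 897.0 182.16164994425864 251.1984392419175 dark 182.00038476337053 251.25278953443632
```

Call:
{"api": "arm_command", "payload": {"deltas": [[0.0006,-0.005,0,0,1],[0,0,0,0,1]]}}

```text
t: 14.03
tool_pos: [0.5246, -0.0408, 0.2218]
tool_rot: [[-0.113, 0.994, -0.001], [0.994, 0.113, 0.004], [0.004, -0.001, -1.0]]
ft_force: [-1.3, 9.7, -2.0]
width: 0.166
gripper_force: 87.7
```

```bash
python3 b.py; python3 b.py
```

```text
crown [0.4995 0.151  0.223 ] 52 travel 0.0824 tcp [ 0.5246 -0.0408  0.2218] ft [-0.21  9.31 -1.93]
hole R-B max 162 z max 0.1671
brass 882.0 182.218820861678 251.156462585034 dark 182.01619745468568 251.2533744697262
crown [0.5006 0.1511 0.2223] 54 travel 0.0824 tcp [ 0.5246 -0.0408  0.2218] ft [-0.47  8.99 -2.18]
hole R-B max 164 z max 0.171
brass 872.0 182.21100917431193 251.15366972477065 dark 182.00658404337722 251.2451587916344
```

The nozzle is locked: at 9.5 N it no longer moves and the button sits in the hole. I release the tension and unhook.

Call:
{"api": "arm_command", "payload": {"deltas": [[-0.0017,0.0149,0,0,1],[-0.0017,0.0149,0,0,1],[-0.0017,0.0149,0,0,1],[-0.0017,0.0149,0,0,1],[-0.0017,0.0149,0,0,1],[-0.0017,0.0149,0,0,1],[0,0,0,0,1],[0,0,0.04,0,1],[0,0,0.06,0,1],[0,0,0.08,0,1],[0,0,0.08,0,1],[0,0,0.06,0,1],[0,0,0.04,0,1],[0,0,0,0,1],[0,0,0,0,1]]}}

```text
t: 15.38
tool_pos: [0.5234, -0.0249, 0.2949]
tool_rot: [[-0.114, 0.994, 0.001], [0.994, 0.114, -0.0], [-0.0, 0.001, -1.0]]
ft_force: [-0.2, 0.5, -2.4]
width: 0.162
gripper_force: 87.9
```

```bash
python3 b.py
python3 - <<'E'
from h import *
a=snap('top'); o=bot.get_obs(); W=cloud(a); hs=cv2.cvtColor(a['image'],cv2.COLOR_RGB2HSV)
p=o['tool_pos']; print(o['joints'].round(3))
yl=(hs[...,0]>18)&(hs[...,0]<32)&(hs[...,1]>150)&(hs[...,2]>120)&(W[...,2]>.25)&(W[...,2]<.34)
f=np.median(W[yl],0); print('ferrule',yl.sum(),f,np.hypot(*(f-p)[:2]))
m=(W[...,2]>.27)&(W[...,2]<.34)&(abs(W[...,0]-p[0]+.01)<.04)&(W[...,1]>p[1]+.09)
P=W[m]; k=P[:,1]<P[:,1].max()-.015; print(len(P),P[:,1].max(),np.polyfit(P[k,1],P[k,2],1),np.polyfit(P[k,1],P[k,0],1))
E
```

```text
crown [0.4993 0.1511 0.2226] 55 travel 0.0822 tcp [ 0.5228 -0.0248  0.2939] ft [ 0.8  -0.19 -1.68]
hole R-B max 164 z max 0.1725
brass 898.0 182.1391982182628 251.20155902004456 dark 182.0125284738041 251.2441154138193
[-0.131  0.057  1.802 -0.     1.284 -0.245]
ferrule 31 [0.51611314 0.04987251 0.31484576] 0.07489073611768934
179 0.1776519249339006 [-0.00771576  0.31082099] [-0.11033364  0.5217017 ]
```

Call:
{"api": "arm_command", "payload": {"deltas": [[-0.011,-0.05,0,-0.1,1],[-0.011,-0.08,0,-0.13,1],[-0.011,-0.1,0,-0.14,1],[-0.011,-0.1,0,-0.14,1],[-0.011,-0.1,0,-0.14,1],[-0.011,-0.1,0,-0.14,1],[-0.011,-0.1,0,-0.14,1],[-0.011,-0.1,0,-0.14,1],[-0.011,-0.1,0,-0.14,1],[-0.011,-0.1,0,-0.14,1],[-0.011,-0.1,0,-0.14,1],[-0.011,-0.1,0,-0.14,1],[-0.011,-0.08,0,-0.14,1],[-0.011,-0.06,0,-0.037,1],[0,-0.03,0,0,1],[0,-0.009,0,0,1],[0,0,0,0,1],[0,0,0,0,1]]}}

```text
t: 16.98
tool_pos: [0.4923, -0.2858, 0.294]
tool_rot: [[0.739, 0.674, -0.0], [0.674, -0.739, 0.001], [0.0, -0.001, -1.0]]
ft_force: [-0.7, 0.3, -1.3]
width: 0.163
gripper_force: 87.8
```

Run:
```python
from h import *
o=bot.get_obs(); R=o['tool_rot']; print(o['tool_pos'].round(4),np.degrees(np.arctan2(R[1,0],R[0,0])),(np.array([.492,-.2866,.0602])-o['tool_pos'])/.2)
```

```text
[ 0.4923 -0.2858  0.294 ] 42.38413986493924 [-0.00160996 -0.0039263  -1.16894233]
```

Call:
{"api": "arm_command", "payload": {"deltas": [[-0.001,-0.004,-0.06,0,1],[0,0,-0.12,0,1],[0,0,-0.15,0,1],[0,0,-0.15,0,1],[0,0,-0.15,0,1],[0,0,-0.12,0,1],[0,0,-0.1,0,1],[0,0,-0.06,0,1],[0,0,-0.05,0,1],[0,0,-0.05,0,1],[0,0,-0.04,0,1],[0,0,-0.03,0,1],[0,0,-0.03,0,1],[0,0,-0.02,0,1],[0,0,-0.01,0,1],[0,0,-0.01,0,1],[0,0,0,0,1],[0,0,0,0,1]]}}

```text
t: 18.48
tool_pos: [0.4923, -0.2876, 0.0645]
tool_rot: [[0.739, 0.673, 0.0], [0.673, -0.739, -0.0], [0.0, 0.0, -1.0]]
ft_force: [0.3, 0.2, -0.6]
width: 0.17
gripper_force: 87.9
```

Call:
{"api": "arm_command", "payload": {"deltas": [[0,0.003,-0.008,0,1],[0,0,-0.008,0,1],[0,0,-0.004,0,1],[0,0,0,0,1],[0,0,0,0,1]]}}

```text
t: 18.9
tool_pos: [0.4921, -0.2868, 0.0603]
tool_rot: [[0.739, 0.673, 0.0], [0.673, -0.739, 0.0], [0.0, 0.0, -1.0]]
ft_force: [-1.0, 0.2, -0.9]
width: 0.171
gripper_force: 88.1
```

Call:
{"api": "arm_command", "payload": {"deltas": [[0,0,-0.005,0,1],[0,0,-0.003,0,1],[0,0,0,0,1]]}}

```text
t: 19.15
tool_pos: [0.4922, -0.2869, 0.0602]
tool_rot: [[0.739, 0.673, -0.0], [0.673, -0.739, 0.0], [-0.0, -0.0, -1.0]]
ft_force: [-2.6, 2.2, 8.2]
width: 0.17
gripper_force: 89.2
```

Seated. I back off slightly, then open the gripper and rise.

Call:
{"api": "arm_command", "payload": {"deltas": [[0,0,0.004,0,1],[0,0,0,0,0.5],[0,0,0,0,0],[0,0,0,0,-0.5],[0,0,0,0,-1],[0,0,0,0,-1],[0,0,0,0,-1],[0,0,0,0,-1],[0,0,0,0,-1],[0,0,0,0,-1]]}}

```text
t: 19.98
tool_pos: [0.4921, -0.2868, 0.0595]
tool_rot: [[0.739, 0.673, -0.0], [0.673, -0.739, 0.0], [0.0, -0.0, -1.0]]
ft_force: [0.6, -0.7, -0.1]
width: 0.998
gripper_force: 0.0
```

Call:
{"api": "arm_command", "payload": {"deltas": [[0,0,0.05,0,-1],[0,0,0.08,0,-1],[0,0,0.12,0,-1],[0,0,0.15,0,-1],[0,0,0.15,0,-1],[0,0,0.15,0,-1],[-0.1,-0.1,0.1,0,-1],[-0.12,-0.12,0,0,-1],[-0.12,-0.12,0,0,-1],[-0.12,-0.12,0,0,-1],[-0.12,-0.12,0,0,-1],[-0.1,-0.1,0,0,-1],[0,0,0,0,-1],[0,0,0,0,-1]]}}

```text
t: 21.15
tool_pos: [0.3551, -0.4238, 0.2203]
tool_rot: [[0.742, 0.671, 0.001], [0.671, -0.742, -0.0], [0.0, 0.001, -1.0]]
ft_force: [0.4, 0.5, -0.2]
width: 1.003
gripper_force: 0.0
```

```bash
python3 b.py
python3 - <<'E'
from h import *
s=snap('top'); im=s['image']; hsv=cv2.cvtColor(im,cv2.COLOR_RGB2HSV)
g=np.zeros((420,560),bool); g[188:235,370:418]=1
y=g&(hsv[...,0]>18)&(hsv[...,0]<32)&(hsv[...,1]>180)&(hsv[...,2]>150); y[:222]=0
v,u=np.nonzero(y); print('ferrule px (before 410.33,229.0)',u.mean(),v.mean())
r=g&(hsv[...,1]<90)&(hsv[...,2]>95); v,u=np.nonzero(r); print('before 162 373 193 409 226:',len(u),u.min(),v.min(),u.max(),v.max())
cv2.imwrite('pics/end.png',im[:,:,::-1]); print(bot.get_obs()['tool_pos'],bot.get_obs()['t'])
E
```

```text
crown [0.5021 0.1514 0.2233] 66 travel 0.0823 tcp [ 0.3559 -0.423   0.2201] ft [0.7  0.39 0.58]
hole R-B max 161 z max 0.1673
brass 842.0 182.13420427553444 251.18764845605702 dark 181.97062937062938 251.23496503496503
ferrule px (before 410.33,229.0) 410.25 229.05
before 162 373 193 409 226: 163 373 193 409 226
[ 0.35639101 -0.42246776  0.21990659] 21.25
```

View pics/end.png

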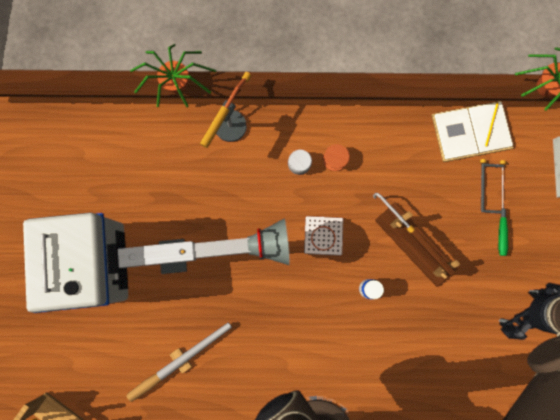

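The hook is back in its rest at its original pixels: ferrule (410,229), bent end (375,195). The button shows in the hole at (182,251), and the other things have not moved.

```bash
python3 -c "
from bench import bot
print(bot.sign_off())"
```

```text
the job is handed in; nothing more can be done
None
```

I drew the nozzle out about 82 mm until the button locked (pull stopped at about 9.5 N), unhooked, laid the hook back in its rest where it was, left the other things unmoved, and handed the job in at 21 s.

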